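# Put the padlock in the key safe and draw its door tight

## Task

Put the larger of the two brass padlocks inside the open grey key safe, swing the safe's door down onto its rubber gasket, then turn the T-handle a quarter turn clockwise, as far as it goes, so that the latch draws the door tight against the frame and holds it there. Leave the smaller padlock and the screwdriver beside it where they are.

Things in the scene. Friction and masses are not known exactly. Their poses are not given: they have to be found in the camera images.
- padlock_center (a point): Larger padlock, lying flat: brass body 46 mm (its x) by 50 mm (its y) by 26 mm high; a steel shackle reaches 36 mm further along +x from the body. 0.3 kg, loose. This point is the centre of the brass body, 13 mm above the bench; z is up.
- padlock: The same padlock; origin in the middle of the body's underside.
- safe: Grey steel key safe fixed on its back, mouth up: 240 mm (its x) by 200 mm (its y), walls and floor 6 mm thick, rim 70 mm above the bench, with a black rubber gasket up to 80 mm when not squeezed. Origin: centre of the underside. The door is hinged along the +y side; shut, its free edge and latch are at -y. The latch's steel keeper sits inside the -y wall, within 16 mm of its middle.
- door (a joint): Door hinge angle, rad: 0 = drawn fully tight (gasket squeezed), about 0.03 = only resting on the gasket, 1.57 = standing upright, stop at 1.95. The door is stiff in its hinge and stays where it is left (about 3 N at the free edge moves it); the gasket pushes the free edge up with at most 11 N.
- door_hinge (a point): Middle of the door's hinge axis, 78 mm above the bench, 108 mm from the safe's centre towards its +y. The door is a flat slab 246 mm along the hinge, 12 mm thick, centred on the hinge axis' height; it reaches from 3 mm to 209 mm from the axis. This frame turns with the door: x along the hinge, -y towards the free edge, z out of the outer face (up when shut).
- door_edge (a point): Middle of the door's free edge, 209 mm from the hinge axis; frame as for door_hinge.
- latch (a joint): T-handle angle, rad: 0 = undone (bar parallel to the hinge), grows clockwise seen facing the outer face of the door, 1.571 = latched, at its stop (bar square to the hinge). Keep it under 0.5 until the door rests on the gasket, or its pawl fouls the keeper. From 0.6 to 1.25 it draws the door down some 7 mm (under 0.3 N m); beyond, it holds by itself.
- latch_bar (a point): Centre of the T-handle's black bar, on its turning axis, 166 mm from the hinge axis, 34 mm out from the middle plane of the door (112 mm above the bench with the door tight). Bar: 80 mm along its x, 14 mm thick (y), 20 mm high (z), its underside 18 mm clear of the door except for a 14 mm thick round stem in the middle; z is the turning axis, out of the door.
- small_padlock: Smaller brass padlock, body 30 by 32 by 18 mm with a 22 mm shackle: leave alone. Origin under the centre of the body.
- screwdriver: Screwdriver, 190 mm long, lying near the padlocks: leave alone. Origin about the middle of its length.
Mind the look-alikes: they are no part of the job. What is shaped like the padlock but purple or red is not meant.

How it is judged:
On the way, in this order (a step that is already met when the one before it is completed fails the run):
1. the larger padlock lies inside the safe (x of padlock_center in the frame of safe between -0.112 and 0.112 m and y of padlock_center in the frame of safe between -0.092 and 0.092 m and z of padlock_center in the frame of safe between 0.005 and 0.05 m and linear speed of padlock below 0.03 m/s), for 0.2 s.
2. the door is down on its gasket with the latch still undone (value of joint door below 0.055 rad and value of joint latch below 0.6 rad), for 0.1 s.
At the end, for the whole second after the job is handed in: The larger padlock lies still inside the safe, the T-handle is turned to at least 1.35 rad, and the door is drawn tight (joint under 0.010 rad, about 2 mm at its free edge), with neither the smaller padlock nor the screwdriver moved by more than 40 mm (all of step 1 and value of joint door below 0.01 rad and value of joint latch above 1.35 rad); the robot touches nothing.
It fails at once if the smaller padlock or the screwdriver is moved by more than 40 mm (distance of any of small_padlock, screwdriver from where it was at the start of the episode above 0.04 m).
It also fails if it takes over 69 s, if anything falls off the work surface, if the arm or the gripper's body presses on something with over 40 N, if the wrist force passes 120 N, or if a joint passes its speed limit or range.

## Robot

A 6-joint arm with a two-finger parallel gripper is mounted at the origin on the work surface. World frame = base frame: x ahead of the robot, y to its left, z up, the work surface at z = 0. Lengths are in m, angles in rad, forces in N, time in s.
With the tool pointing down it reaches from about 0.3 to 0.775 m from the base axis. Payload 14.6 kg.
Tool frame: the origin (TCP) lies on the centre line of the jaws, within the pads' length; the fingertips stand 19 mm ahead of it and the grasp point (between the pads) is the TCP; y points along the fingers, x is the direction in which the jaws open and shut, and the axes are right-handed (so a half turn about y gives the same grasp; the last joint's range is limited). The gripper opens to 94 mm and grips with 3 to 60 N. Pads are 16 mm wide; open, the fingers measure 119 mm over their backs; the gripper's body (75 mm by 177 mm) begins 78 mm behind the grasp point.
Start: joints at [1.178, 0.3, 1.521, -0, 1.321, -0.067], TCP at [0.176, 0.521, 0.224] pointing down, gripper open.
Joint ranges: [-3.03, 3.03], [-0.79, 2.21], [0.23, 2.52], [-1.04, 4.18], [0, 3.07], [-2.55, 2.55]. Speed limits (rad/s): [2.22, 2.22, 2.57, 3.14, 3.14, 3.14].

## Interface

Orientations are given as [roll, pitch, yaw] about the fixed x, y, z axes, in that order (R = Rz(yaw) Ry(pitch) Rx(roll)).
In Python, from station import get_obs, cams, workorder gives the robot as it stands.
- The arm moves only by the shell command python3 -m handwheel 'ROWS' [FORCE]. ROWS is JSON, a list of rows, each an object of numbers: "fingers": the opening, from -1 (shut) to 1 (fully open); "x", "y", "z": the shift along the tool's x, y, z in m; "spin": the turn about the tool's y in degrees. In form: [{"fingers": .., "x": .., "y": .., "z": .., "spin": ..}, ...]. A call has exactly 10 rows; each row is the pose to reach, as a shift and turn from the pose commanded when the call began, along the tool's axes at that moment; what a row does not reach only later rows make up. A row lasts 1/10 s, in which the tool goes at most 50 mm and 8.59 degrees, less where a joint would pass 70% of its speed; a pose out of reach is approached as far as the arm can. A call with a gripper value outside its range is refused whole. The fingers move at their own pace and stop on an object; FORCE is the grip in N (left out, the last holds). Time passes only in rows, so rows that repeat a pose let the fingers close, or fill a call up. It gives the time, the measured TCP pose, the force and the opening at its end, in the units of the state.
- get_obs(): the state, without advancing time (a new reading comes with each control period).
- cams.camera(name): name is "scene" or "top" or "wrist"; returns (picture, depth): 384x512x3 uint8, red, green, blue; 384x512 float32, m along the optical axis (not along the pixel's ray), 0 where there is no reading.
- cams.get_calibration(name): a dict with "fx", "fy", "cx", "cy" (pixels), "view" (4x4, takes a point from world to camera coordinates). Camera axes: x right, y down, z forward; pixel columns grow to the right and rows downward; lengths in m; the calibration is good to about 2 mm. A picture is of the moment at which its call begins: read the wrist's pose just before it. get_calibration takes no time and is no camera call; for the wrist camera it gives the pose at the moment of the call.
- workorder.hand_in(): hands the job in, once; it reports no verdict.
The state is a dict: "time_s": time; "qpos": joint angles; "joint_vel": joint speeds; "tau": joint torques, N m; "ee_pos": TCP position; "eef_rot": TCP orientation; "force": force on the tool from outside, world axes, zero at the start; "moment": the same for the moment, N m; "grip_width": finger opening in m.
Only numpy, scipy, OpenCV 4.12 (cv2) and the standard library are available. Lean on these libraries where they do the work, as an engineer would, in place of code of your own. Each camera call takes 0.05 s, during which the arm holds its last target. There are 200 camera calls.

## Working session

There is one attempt and no reset: what is moved stays moved. The work goes in short steps, Python scripts to look and compute and a shell command to move; the robot and the scene stay as the last step left them, time stands still between calls to the robot, and variables do not carry over. Pictures are saved under pics/ and viewed, about 8 in all and at most 12, crops included, and the job is handed in when it is done.

```bash
ls; mkdir -p pics
cat > h.py <<'E'
import numpy as np, cv2
from station import get_obs, cams, workorder
from scipy.spatial.transform import Rotation as R
def snap(n,f):
    cal=cams.get_calibration(n); p,d=cams.camera(n)
    np.savez('pics/'+f+'.npz',p=p,d=d,view=cal['view'],K=[cal[k] for k in('fx','fy','cx','cy')])
    cv2.imwrite('pics/'+f+'.png',p[:,:,::-1]); return p,d
def world(f):
    z=np.load('pics/'+f+'.npz'); d=z['d']; fx,fy,cx,cy=z['K']
    v,u=np.mgrid[:d.shape[0],:d.shape[1]]
    P=np.stack([(u-cx)/fx*d,(v-cy)/fy*d,d,np.ones_like(d)],-1)
    W=(P@np.linalg.inv(z['view']).T)[...,:3]; W[d==0]=np.nan
    return z['p'],W
E
python3 - <<'E'
from h import *
snap('top','top0');snap('scene','scene0')
a=cv2.imread('pics/top0.png');b=cv2.imread('pics/scene0.png')
o=get_obs();print({k:np.round(v,3) for k,v in o.items()}); print(R.from_euler('xyz',o['eef_rot']).as_matrix().round(3))
E
```

```text
pics
{'time_s': np.float64(0.1), 'qpos': array([ 1.178,  0.3  ,  1.521,  0.   ,  1.321, -0.067]), 'joint_vel': array([-0.   , -0.002, -0.001,  0.   ,  0.001, -0.001]), 'tau': array([-1.0000e-03, -5.3265e+01, -3.5328e+01,  7.1000e-02,  2.4000e-02,
       -0.0000e+00]), 'ee_pos': array([0.176, 0.521, 0.224]), 'eef_rot': array([-1.571e+00,  1.000e-03,  1.245e+00]), 'force': array([-0.193, -0.258,  0.039]), 'moment': array([-0.003,  0.049, -0.004]), 'grip_width': np.float64(0.094)}
[[ 0.32  -0.    -0.947]
 [ 0.947 -0.001  0.32 ]
 [-0.001 -1.     0.   ]]
```

View pics/top0.png

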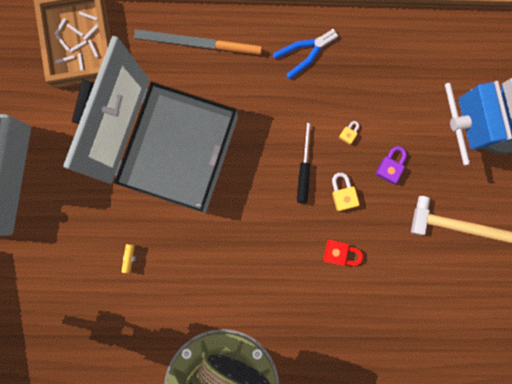

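View pics/scene0.png

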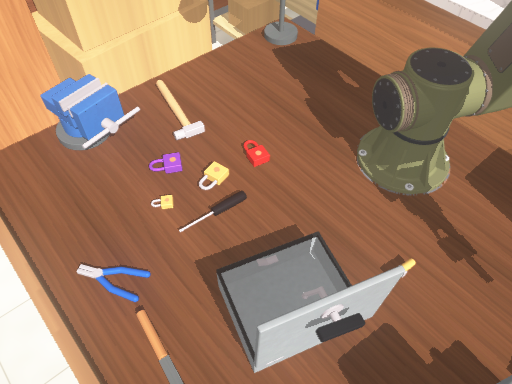

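Candidates (top view): larger brass padlock (345,197), small brass (349,132), purple (392,166), red (337,252). By colour and size, (345,197) is the one wanted. The safe's mouth is around (178,147) and its door stands open on the left, with the T-bar at (83,102). Next comes a close crop and the measurements.

Run:
```python
from h import *
p,W=world('top0')
a=cv2.imread('pics/top0.png')
c1=cv2.resize(a[110:230,280:400],None,fx=3.3,fy=3.3,interpolation=cv2.INTER_CUBIC)
c2=cv2.resize(a[30:220,55:245],(396,396),interpolation=cv2.INTER_CUBIC)
cv2.imwrite('pics/crop0.png',np.hstack([c1,c2]))
for n,(u,v) in dict(lock=(345,197),small=(349,132),purple=(392,166),red=(337,252),scr_tip=(308,125),scr_end=(303,200),rimTL=(150,85),rimTR=(236,107),rimBR=(204,209),rimBL=(118,183),floor=(170,150),doorT=(115,40),doorB=(68,165),bar=(83,102),base=(222,375),greybox=(8,170),tray=(72,80)).items(): print(n,W[v,u].round(3))
hsv=cv2.cvtColor(p,cv2.COLOR_RGB2HSV)
m=(cv2.inRange(hsv,(20,120,120),(32,255,255))>0)
n,l,s,c=cv2.connectedComponentsWithStats(m.astype('uint8'))
for i in range(1,n):
    if s[i,4]>60:
        q=W[(l==i)]; top=np.nanmax(q[:,2]); q=q[q[:,2]>np.nanmedian(q[:,2])-.004]
        print(s[i],c[i].round(1),'z',np.nanmedian(q[:,2]).round(4),cv2.minAreaRect(q[:,:2].astype('float32')))
```

```text
lock [nan nan nan]
small [ 0.588 -0.291  0.015]
purple [ 0.507 -0.388  0.027]
red [ 0.307 -0.259  0.024]
scr_tip [ 0.603 -0.193  0.016]
scr_end [ 0.425 -0.181  0.024]
rimTL [0.672 0.167 0.076]
rimTR [ 0.649 -0.022 -0.002]
rimBR [0.4   0.044 0.039]
rimBL [0.451 0.226 0.079]
floor [0.54  0.132 0.003]
doorT [0.681 0.181 0.284]
doorB [0.457 0.248 0.287]
bar [0.578 0.244 0.25 ]
base [ 0.114 -0.019  0.279]
greybox [0.478 0.471 0.064]
tray [0.699 0.362 0.022]
[340 127  17  16 141] [347.6 134.6] z 0.017 ((0.5821841955184937, -0.28734275698661804), (0.03015533834695816, 0.028429457917809486), 56.880531311035156)
[333 187  26  23 385] [345.2 198.1] z 0.0253 ((0.43098193407058716, -0.2800425887107849), (0.044352855533361435, 0.04896647855639458), 14.993382453918457)
[122 245   9  28 128] [125.8 258.2] z 0.0303 ((0.28851714730262756, 0.21642237901687622), (0.011042640544474125, 0.0588538758456707), 83.18607330322266)
```

View pics/crop0.png

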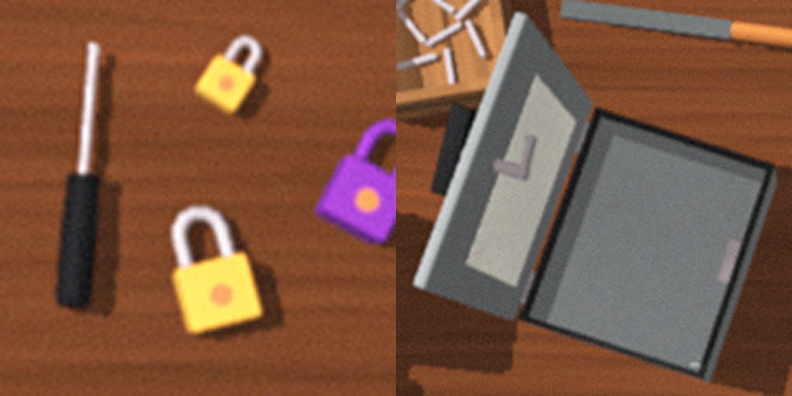

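The crop confirms the choice: the larger brass padlock is at (345,197), its shackle pointing up and slightly left. The smaller one is up and to the right, the screwdriver to the left. Now I'll fit the safe and door, and work out the first move.

```bash
cat >> h.py <<'E'
def fit(f,um=(40,250),vm=(20,230)):
    p,W=world(f); v,u=np.mgrid[:384,:512]
    Q=W[(u>um[0])&(u<um[1])&(v>vm[0])&(v<vm[1])]; return Q[~np.isnan(Q[:,2])]
def rows(tx,ty,tz,tyaw):
    "shift in tool axes and spin (deg) to reach a TCP world pose"
    o=get_obs(); M=R.from_euler('xyz',o['eef_rot']).as_matrix()
    s=M.T@(np.array([tx,ty,tz])-o['ee_pos']); yaw=np.degrees(np.arctan2(M[1,0],M[0,0]))
    print('tcp',o['ee_pos'].round(4),'yaw',yaw.round(1),'shift x y z',s.round(4),'spin',np.round((yaw-tyaw+180)%360-180,1),'t',round(float(o['time_s']),2))
E
python3 - <<'E'
from h import *
Q=fit('top0')
r=Q[(Q[:,2]>.07)&(Q[:,2]<.084)&(Q[:,0]<.72)&(Q[:,1]<.26)&(Q[:,0]>.38)]
c,s,a=cv2.minAreaRect(r[:,:2].astype('float32')); print('rim',c,s,a,len(r))
fl=Q[(Q[:,2]>-.002)&(Q[:,2]<.012)&(np.linalg.norm(Q[:,:2]-c,axis=1)<.08)]; print('floor z',np.median(fl[:,2]))
yaw=np.radians(a if a<45 else a-90); print('yaw',np.degrees(yaw))
x=np.array([np.cos(yaw),np.sin(yaw)]);y=np.array([-x[1],x[0]])
L=np.c_[(Q[:,:2]-c)@x,(Q[:,:2]-c)@y,Q[:,2]]
d=L[(L[:,2]>.11)&(abs(L[:,0])<.12)&(abs(L[:,1]-.11)<.1)]
for z in np.arange(.11,.30,.02):
    k=d[abs(d[:,2]-z)<.01]; 
    if len(k): print(z.round(2),len(k),'y',np.percentile(k[:,1],[2,50,98]).round(3),'x',np.percentile(k[:,0],[2,98]).round(3))
rows(.38,.10,.22,0); rows(.431,-.28,.10,-75)
E
```

```text
rim (0.5381969213485718, 0.10763761401176453) (0.2047661542892456, 0.240829735994339) 72.88980865478516 1430
floor z 0.0052232254031059355
yaw -17.110191345214844
0.11 193 y [0.1   0.101 0.102] x [-0.114  0.115]
0.13 428 y [0.1   0.102 0.103] x [-0.115  0.114]
0.15 479 y [0.101 0.103 0.104] x [-0.116  0.115]
0.17 493 y [0.102 0.103 0.105] x [-0.115  0.115]
0.19 444 y [0.103 0.104 0.106] x [-0.116  0.116]
0.21 521 y [0.104 0.105 0.107] x [-0.115  0.114]
0.23 651 y [0.104 0.106 0.146] x [-0.116  0.115]
0.25 1297 y [0.08  0.108 0.155] x [-0.111  0.111]
0.27 722 y [0.107 0.108 0.109] x [-0.115  0.114]
0.29 1052 y [0.108 0.113 0.12 ] x [-0.115  0.115]
tcp [0.1759 0.5209 0.224 ] yaw 71.3 shift x y z [-0.3334  0.0043 -0.328 ] spin 71.3 t 0.1
tcp [0.1759 0.5209 0.224 ] yaw 71.3 shift x y z [-0.677   0.1246 -0.498 ] spin 146.3 t 0.1
```

```bash
python3 -m handwheel '[{"fingers":1,"x":-0.333,"y":0.004,"z":-0.328,"spin":71},{"fingers":1,"x":-0.333,"y":0.004,"z":-0.328,"spin":71},{"fingers":1,"x":-0.333,"y":0.004,"z":-0.328,"spin":71},{"fingers":1,"x":-0.333,"y":0.004,"z":-0.328,"spin":71},{"fingers":1,"x":-0.333,"y":0.004,"z":-0.328,"spin":71},{"fingers":1,"x":-0.333,"y":0.004,"z":-0.328,"spin":71},{"fingers":1,"x":-0.333,"y":0.004,"z":-0.328,"spin":71},{"fingers":1,"x":-0.333,"y":0.004,"z":-0.328,"spin":71},{"fingers":1,"x":-0.333,"y":0.004,"z":-0.328,"spin":71},{"fingers":1,"x":-0.333,"y":0.004,"z":-0.328,"spin":71}]' 30
python3 -c "
from h import *
rows(.431,-.28,.10,-75)"
```

```text
time_s: 1.1
ee_pos: [0.3811, 0.0974, 0.2203]
eef_rot: [-1.571, 0.0, 0.001]
force: [-0.6, 1.0, -0.8]
grip_width: 0.0939
tcp [0.3811 0.0974 0.2203] yaw 0.1 shift x y z [ 0.0495  0.1205 -0.3774] spin 75.1 t 1.1
```

```bash
python3 -m handwheel '[{"fingers":1,"x":0.05,"y":0.12,"z":-0.377,"spin":75},{"fingers":1,"x":0.05,"y":0.12,"z":-0.377,"spin":75},{"fingers":1,"x":0.05,"y":0.12,"z":-0.377,"spin":75},{"fingers":1,"x":0.05,"y":0.12,"z":-0.377,"spin":75},{"fingers":1,"x":0.05,"y":0.12,"z":-0.377,"spin":75},{"fingers":1,"x":0.05,"y":0.12,"z":-0.377,"spin":75},{"fingers":1,"x":0.05,"y":0.12,"z":-0.377,"spin":75},{"fingers":1,"x":0.05,"y":0.12,"z":-0.377,"spin":75},{"fingers":1,"x":0.05,"y":0.12,"z":-0.377,"spin":75},{"fingers":1,"x":0.05,"y":0.12,"z":-0.377,"spin":75}]'
python3 -c "
from h import *
rows(.431,-.28,.022,-75)
snap('wrist','w1')
p,W=world('w1')
hsv=cv2.cvtColor(p,cv2.COLOR_RGB2HSV)
m=(cv2.inRange(hsv,(20,120,100),(34,255,255))>0)
q=W[m];q=q[(q[:,2]>.02)&(q[:,2]<.03)];print(len(q))
if len(q):print(cv2.minAreaRect(q[:,:2].astype('float32')))
"
```

```text
time_s: 2.1
ee_pos: [0.4318, -0.2767, 0.0994]
eef_rot: [-1.572, 0.002, -1.307]
force: [0.4, 0.7, -0.0]
grip_width: 0.094
tcp [ 0.4318 -0.2767  0.0994] yaw -74.9 shift x y z [ 0.0031  0.0774 -0.0016] spin 0.1 t 2.1
202
((0.43084582686424255, -0.2798615097999573), (0.04486929625272751, 0.04872433841228485), 14.875677108764648)
```

View pics/w1.png

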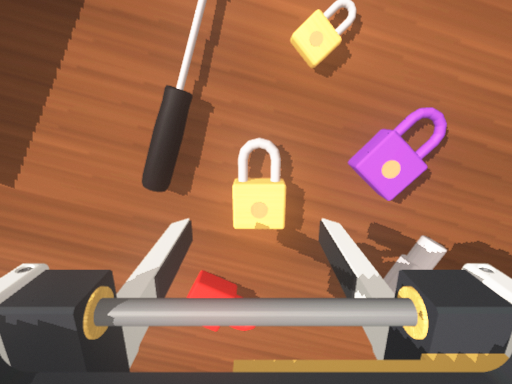

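The wrist view shows the large padlock at (259,200), centred between the open fingers, with the screwdriver and purple padlock clear of them. I'll go down and grip.

```bash
python3 -m handwheel '[{"fingers":1,"x":0,"y":0.04,"z":0,"spin":0},{"fingers":1,"x":0,"y":0.068,"z":0,"spin":0},{"fingers":1,"x":0,"y":0.077,"z":0,"spin":0},{"fingers":1,"x":0,"y":0.077,"z":0,"spin":0},{"fingers":-1,"x":0,"y":0.077,"z":0,"spin":0},{"fingers":-1,"x":0,"y":0.077,"z":0,"spin":0},{"fingers":-1,"x":0,"y":0.077,"z":0,"spin":0},{"fingers":-1,"x":0,"y":0.077,"z":0,"spin":0},{"fingers":-1,"x":0,"y":0.077,"z":0,"spin":0},{"fingers":-1,"x":0,"y":0.077,"z":0,"spin":0}]' 30
python3 -m handwheel '[{"fingers":-1,"x":0,"y":0,"z":0,"spin":0},{"fingers":-1,"x":0,"y":-0.02,"z":0,"spin":0},{"fingers":-1,"x":0,"y":-0.06,"z":0,"spin":0},{"fingers":-1,"x":0,"y":-0.1,"z":0,"spin":0},{"fingers":-1,"x":0,"y":-0.14,"z":0,"spin":0},{"fingers":-1,"x":0,"y":-0.14,"z":0,"spin":0},{"fingers":-1,"x":0,"y":-0.14,"z":0,"spin":0},{"fingers":-1,"x":0,"y":-0.14,"z":0,"spin":0},{"fingers":-1,"x":0,"y":-0.14,"z":0,"spin":0},{"fingers":-1,"x":0,"y":-0.14,"z":0,"spin":0}]' 30
python3 -c "
from h import *
c=np.array([.538,.108]);a=np.radians(-17.1);x=np.array([np.cos(a),np.sin(a)]);y=np.array([-x[1],x[0]])
t=c-.045*x+.005*y;print(t);rows(*t,.16,-17.1)"
```

```text
time_s: 3.15
ee_pos: [0.4326, -0.2764, 0.0237]
eef_rot: [-1.57, -0.001, -1.303]
force: [0.7, -1.3, 2.4]
grip_width: 0.05
time_s: 4.15
ee_pos: [0.4321, -0.2759, 0.1623]
eef_rot: [-1.572, 0.002, -1.303]
force: [-0.4, -0.2, -3.0]
grip_width: 0.05
[0.49645952 0.12601078]
tcp [ 0.4321 -0.2759  0.1623] yaw -74.7 shift x y z [-0.3706  0.0027  0.1684] spin -57.6 t 4.15
```

```bash
python3 -m handwheel '[{"fingers":-1,"x":-0.371,"y":0,"z":0.168,"spin":-57.6},{"fingers":-1,"x":-0.371,"y":0,"z":0.168,"spin":-57.6},{"fingers":-1,"x":-0.371,"y":0,"z":0.168,"spin":-57.6},{"fingers":-1,"x":-0.371,"y":0,"z":0.168,"spin":-57.6},{"fingers":-1,"x":-0.371,"y":0,"z":0.168,"spin":-57.6},{"fingers":-1,"x":-0.371,"y":0,"z":0.168,"spin":-57.6},{"fingers":-1,"x":-0.371,"y":0,"z":0.168,"spin":-57.6},{"fingers":-1,"x":-0.371,"y":0,"z":0.168,"spin":-57.6},{"fingers":-1,"x":-0.371,"y":0,"z":0.168,"spin":-57.6},{"fingers":-1,"x":-0.371,"y":0,"z":0.168,"spin":-57.6}]'
python3 -c "
from h import *
rows(.4965,.126,.031,-17.1);snap('top','t2')"
```

```text
time_s: 5.15
ee_pos: [0.496, 0.1272, 0.1628]
eef_rot: [-1.571, 0.001, -0.295]
force: [-0.6, 0.4, -2.6]
grip_width: 0.0498
tcp [0.496  0.1272 0.1628] yaw -16.9 shift x y z [ 0.001   0.1318 -0.001 ] spin 0.2 t 5.15
```

View pics/t2.png

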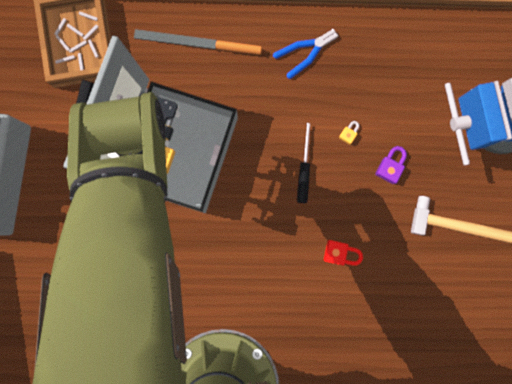

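The padlock is over the safe (brass at 170,158), but the forearm lies over the door on its way down. I'll check the clearance in the scene view.

```bash
python3 -c "
from h import *
snap('scene','s2')"
```

```text
(no output)
```

View pics/s2.png

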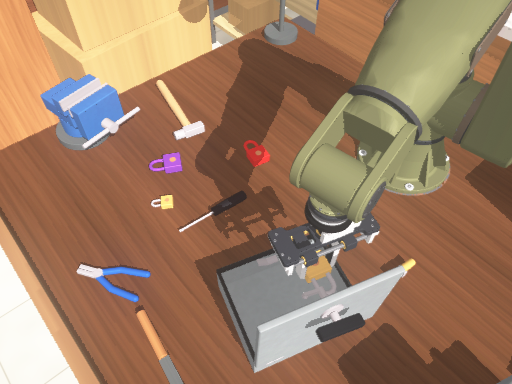

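```bash
python3 -c "
from h import *
c=np.array([.538,.108]);a=np.radians(-17.1);x=np.array([np.cos(a),np.sin(a)]);y=np.array([-x[1],x[0]])
for f in('s2','t2'):
  p,W=world(f);Q=W.reshape(-1,3);Q=Q[~np.isnan(Q[:,2])]
  L=np.c_[(Q[:,:2]-c)@x,(Q[:,:2]-c)@y,Q[:,2]]
  for z in np.arange(.2,.7,.04):
    k=L[(abs(L[:,2]-z)<.02)&(abs(L[:,1])<.3)&(abs(L[:,0]+.045)<.25)]
    if len(k)>5: print(f,z.round(2),len(k),'y',np.percentile(k[:,1],[1,99]).round(3),'x',np.percentile(k[:,0],[1,99]).round(3))
"
```

```text
s2 0.2 947 y [0.001 0.117] x [-0.118  0.122]
s2 0.24 2455 y [0.    0.156] x [-0.118  0.122]
s2 0.28 4306 y [-0.025  0.119] x [-0.129  0.119]
s2 0.32 403 y [-0.015  0.041] x [-0.081 -0.008]
s2 0.36 794 y [-0.015  0.039] x [-0.056 -0.01 ]
s2 0.4 1091 y [-0.068  0.07 ] x [-0.139  0.013]
s2 0.44 5215 y [-0.064  0.068] x [-0.158  0.009]
s2 0.48 3806 y [-0.086  0.041] x [-0.212 -0.036]
s2 0.52 5104 y [-0.12  -0.005] x [-0.278 -0.105]
s2 0.56 5468 y [-0.147 -0.026] x [-0.289 -0.163]
s2 0.6 580 y [-0.1   -0.053] x [-0.294 -0.227]
t2 0.2 376 y [0.103 0.106] x [-0.078  0.12 ]
t2 0.24 931 y [-0.028  0.155] x [-0.015  0.12 ]
t2 0.28 1300 y [-0.028  0.119] x [-0.117  0.12 ]
t2 0.32 42 y [0.016 0.037] x [-0.085 -0.077]
t2 0.36 111 y [-0.024  0.012] x [-0.08  -0.062]
t2 0.4 356 y [-0.082  0.027] x [-0.1    0.009]
t2 0.44 4352 y [-0.094  0.06 ] x [-0.112  0.003]
t2 0.48 2845 y [-0.123  0.043] x [-0.165 -0.036]
t2 0.52 5248 y [-0.179 -0.006] x [-0.252 -0.105]
t2 0.56 8892 y [-0.191 -0.027] x [-0.283 -0.163]
t2 0.6 9406 y [-0.192 -0.057] x [-0.294 -0.225]
t2 0.64 1013 y [-0.18  -0.117] x [-0.295 -0.278]
```

The fork reaches safe y of about 0.07–0.08 and the door's inner face is at 0.10 or more, so it clears. I'll lower the padlock, release and lift.

```bash
python3 -m handwheel '[{"fingers":-1,"x":0.001,"y":0.04,"z":0,"spin":0},{"fingers":-1,"x":0.001,"y":0.08,"z":0,"spin":0},{"fingers":-1,"x":0.001,"y":0.11,"z":0,"spin":0},{"fingers":-1,"x":0.001,"y":0.125,"z":0,"spin":0},{"fingers":-1,"x":0.001,"y":0.13,"z":0,"spin":0},{"fingers":-1,"x":0.001,"y":0.131,"z":0,"spin":0},{"fingers":-1,"x":0.001,"y":0.131,"z":0,"spin":0},{"fingers":0.4,"x":0.001,"y":0.131,"z":0,"spin":0},{"fingers":0.4,"x":0.001,"y":0.131,"z":0,"spin":0},{"fingers":0.4,"x":0.001,"y":0.131,"z":0,"spin":0}]'
python3 -m handwheel '[{"fingers":0.4,"x":0,"y":0,"z":0,"spin":0},{"fingers":0.4,"x":0,"y":-0.03,"z":0,"spin":0},{"fingers":0.4,"x":0,"y":-0.08,"z":0,"spin":0},{"fingers":0.4,"x":0,"y":-0.13,"z":0,"spin":0},{"fingers":0.4,"x":0,"y":-0.18,"z":0,"spin":0},{"fingers":0.4,"x":0,"y":-0.23,"z":0,"spin":0},{"fingers":0.4,"x":0,"y":-0.28,"z":0,"spin":0},{"fingers":0,"x":0,"y":-0.31,"z":0,"spin":0},{"fingers":0,"x":0,"y":-0.31,"z":0,"spin":0},{"fingers":0,"x":0,"y":-0.31,"z":0,"spin":0}]'
python3 -c "
from h import *
snap('wrist','w3');p,W=world('w3')
hsv=cv2.cvtColor(p,cv2.COLOR_RGB2HSV)
m=(cv2.inRange(hsv,(20,120,100),(34,255,255))>0)
q=W[m];q=q[(q[:,2]>.02)&(q[:,2]<.05)];print(len(q),np.median(q,0),cv2.minAreaRect(q[:,:2].astype('float32')))
"
```

```text
time_s: 6.25
ee_pos: [0.4976, 0.1259, 0.0331]
eef_rot: [-1.57, -0.001, -0.298]
force: [-0.6, -0.2, 0.6]
grip_width: 0.0651
time_s: 7.25
ee_pos: [0.4972, 0.1258, 0.3422]
eef_rot: [-1.571, -0.0, -0.298]
force: [0.3, -0.4, -1.1]
grip_width: 0.0478
104 [0.28978363 0.21371571 0.03055929] ((0.38511455059051514, 0.17187750339508057), (0.028934381902217865, 0.2714841663837433), 64.66681671142578)
```

View pics/w3.png

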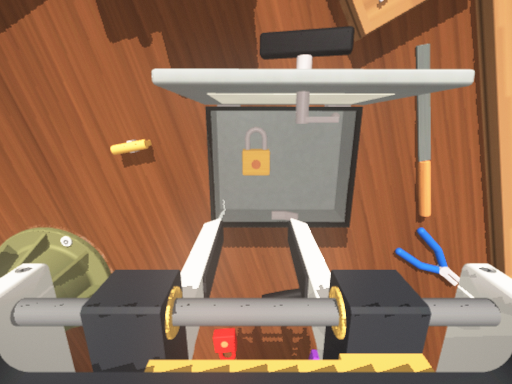

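The padlock lies flat in the safe at (256,160), clear of the keeper at (285,215) and of the pawl at (318,119). At this yaw, tool x is safe x, tool z is safe +y and tool y is down. I'll move behind the door with shut fingers.

```bash
python3 -m handwheel '[{"fingers":-1,"x":-0.036,"y":0,"z":0.16,"spin":0},{"fingers":-1,"x":-0.036,"y":0,"z":0.16,"spin":0},{"fingers":-1,"x":-0.036,"y":0,"z":0.16,"spin":0},{"fingers":-1,"x":-0.036,"y":0,"z":0.16,"spin":0},{"fingers":-1,"x":-0.036,"y":0,"z":0.16,"spin":0},{"fingers":-1,"x":-0.036,"y":0.02,"z":0.16,"spin":0},{"fingers":-1,"x":-0.036,"y":0.045,"z":0.16,"spin":0},{"fingers":-1,"x":-0.036,"y":0.06,"z":0.16,"spin":0},{"fingers":-1,"x":-0.036,"y":0.06,"z":0.16,"spin":0},{"fingers":-1,"x":-0.036,"y":0.06,"z":0.16,"spin":0}]' 60
cat >> h.py <<'E'
C0=np.array([.538,.108]);A0=np.radians(-17.1);X0=np.array([np.cos(A0),np.sin(A0)]);Y0=np.array([-X0[1],X0[0]])
def safe():
    o=get_obs();d=np.array(o['ee_pos'][:2])-C0;return np.array([d@X0,d@Y0,o['ee_pos'][2]])
E
python3 -c "
from h import *
s=safe();print(s,get_obs()['force'].round(1),get_obs()['grip_width'])
th=np.linspace(1.65,0.0,31);r=.185
sy=.108-r*np.cos(th)+.005*np.sin(th)+.008; z=.078+r*np.sin(th)+.005*np.cos(th)+.019
for i in range(31):print(i,th[i].round(2),'y',(s[2]-z[i]).round(3),'z',(sy[i]-s[1]).round(3))
"
```

```text
time_s: 8.3
ee_pos: [0.51, 0.2882, 0.283]
eef_rot: [-1.571, -0.0, -0.299]
force: [-0.2, -0.6, 0.2]
grip_width: 0.0
[-0.07972524  0.16404263  0.28296413] [-0.2 -0.6  0.2] 4.1596724721693925e-05
0 1.65 y 0.002 z -0.028
1 1.6 y 0.001 z -0.039
2 1.54 y 0.001 z -0.049
3 1.48 y 0.001 z -0.059
4 1.43 y 0.002 z -0.069
5 1.38 y 0.004 z -0.079
6 1.32 y 0.006 z -0.089
7 1.26 y 0.008 z -0.099
8 1.21 y 0.011 z -0.109
9 1.15 y 0.015 z -0.118
10 1.1 y 0.019 z -0.128
11 1.04 y 0.023 z -0.137
12 0.99 y 0.029 z -0.145
13 0.94 y 0.034 z -0.154
14 0.88 y 0.04 z -0.162
15 0.82 y 0.047 z -0.17
16 0.77 y 0.054 z -0.177
17 0.71 y 0.061 z -0.184
18 0.66 y 0.069 z -0.191
19 0.6 y 0.077 z -0.197
20 0.55 y 0.085 z -0.203
21 0.49 y 0.094 z -0.208
22 0.44 y 0.103 z -0.213
23 0.38 y 0.112 z -0.218
24 0.33 y 0.121 z -0.221
25 0.27 y 0.131 z -0.225
26 0.22 y 0.141 z -0.227
27 0.16 y 0.151 z -0.23
28 0.11 y 0.161 z -0.231
29 0.05 y 0.171 z -0.232
30 0.0 y 0.181 z -0.233
```

```bash
python3 -m handwheel '[{"fingers":-1,"x":0,"y":0.001,"z":-0.028,"spin":0},{"fingers":-1,"x":0,"y":0.001,"z":-0.039,"spin":0},{"fingers":-1,"x":0,"y":0.001,"z":-0.049,"spin":0},{"fingers":-1,"x":0,"y":0.001,"z":-0.059,"spin":0},{"fingers":-1,"x":0,"y":0.002,"z":-0.069,"spin":0},{"fingers":-1,"x":0,"y":0.004,"z":-0.079,"spin":0},{"fingers":-1,"x":0,"y":0.006,"z":-0.089,"spin":0},{"fingers":-1,"x":0,"y":0.008,"z":-0.099,"spin":0},{"fingers":-1,"x":0,"y":0.011,"z":-0.109,"spin":0},{"fingers":-1,"x":0,"y":0.019,"z":-0.128,"spin":0}]'
python3 -m handwheel '[{"fingers":-1,"x":0,"y":0.004,"z":-0.009,"spin":0},{"fingers":-1,"x":0,"y":0.01,"z":-0.017,"spin":0},{"fingers":-1,"x":0,"y":0.015,"z":-0.026,"spin":0},{"fingers":-1,"x":0,"y":0.021,"z":-0.034,"spin":0},{"fingers":-1,"x":0,"y":0.028,"z":-0.042,"spin":0},{"fingers":-1,"x":0,"y":0.035,"z":-0.049,"spin":0},{"fingers":-1,"x":0,"y":0.042,"z":-0.056,"spin":0},{"fingers":-1,"x":0,"y":0.05,"z":-0.063,"spin":0},{"fingers":-1,"x":0,"y":0.058,"z":-0.069,"spin":0},{"fingers":-1,"x":0,"y":0.066,"z":-0.075,"spin":0}]'
python3 -c "
from h import *
print(safe())
snap('scene','s4')"
```

```text
time_s: 9.3
ee_pos: [0.472, 0.1666, 0.2633]
eef_rot: [-1.57, -0.0, -0.297]
force: [1.1, 0.9, 0.7]
grip_width: 0.0002
time_s: 10.3
ee_pos: [0.45, 0.0948, 0.1967]
eef_rot: [-1.571, 0.0, -0.298]
force: [-0.3, 0.4, 0.4]
grip_width: 0.0002
[-0.08018975 -0.03848623  0.19670895]
```

View pics/s4.png

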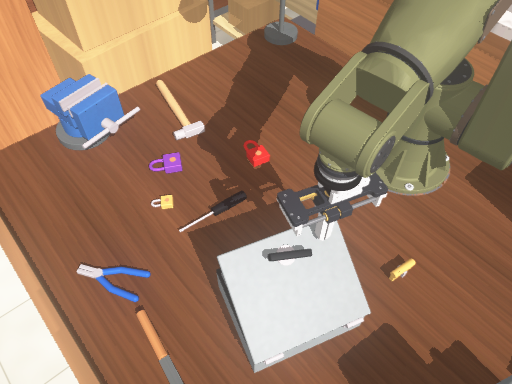

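The door is partly down, with the fingers on it near its free edge (328,232) and the T-bar at (290,255) still parallel to the hinge. I'll continue down onto the gasket.

```bash
python3 -m handwheel '[{"fingers":-1,"x":0,"y":0.009,"z":-0.005,"spin":0},{"fingers":-1,"x":0,"y":0.018,"z":-0.01,"spin":0},{"fingers":-1,"x":0,"y":0.027,"z":-0.015,"spin":0},{"fingers":-1,"x":0,"y":0.036,"z":-0.018,"spin":0},{"fingers":-1,"x":0,"y":0.046,"z":-0.022,"spin":0},{"fingers":-1,"x":0,"y":0.056,"z":-0.024,"spin":0},{"fingers":-1,"x":0,"y":0.066,"z":-0.027,"spin":0},{"fingers":-1,"x":0,"y":0.076,"z":-0.028,"spin":0},{"fingers":-1,"x":0,"y":0.082,"z":-0.029,"spin":0},{"fingers":-1,"x":0,"y":0.087,"z":-0.029,"spin":0}]'
python3 -m handwheel '[{"fingers":-1,"x":0,"y":0.002,"z":0,"spin":0},{"fingers":-1,"x":0,"y":0.004,"z":0,"spin":0},{"fingers":-1,"x":0,"y":0.004,"z":0,"spin":0},{"fingers":-1,"x":0,"y":0.004,"z":0,"spin":0},{"fingers":-1,"x":0,"y":0.004,"z":0,"spin":0},{"fingers":-1,"x":0,"y":0.004,"z":0,"spin":0},{"fingers":-1,"x":0,"y":0.004,"z":0,"spin":0},{"fingers":-1,"x":0,"y":0.004,"z":0,"spin":0},{"fingers":-1,"x":0,"y":0.004,"z":0,"spin":0},{"fingers":-1,"x":0,"y":0.004,"z":0,"spin":0}]'
python3 -c "
from h import *
print(safe())"
```

```text
time_s: 11.35
ee_pos: [0.4416, 0.0675, 0.1099]
eef_rot: [-1.571, 0.0, -0.298]
force: [0.0, -1.0, 1.7]
grip_width: 0.0005
time_s: 12.35
ee_pos: [0.4419, 0.0676, 0.1066]
eef_rot: [-1.571, -0.0, -0.298]
force: [0.7, -0.5, 4.7]
grip_width: 0.0007
[-0.08000676 -0.06690577  0.10658813]
```

```bash
python3 -m handwheel '[{"fingers":-1,"x":0,"y":-0.05,"z":0,"spin":0},{"fingers":-1,"x":0,"y":-0.1,"z":0,"spin":0},{"fingers":-1,"x":0.08,"y":-0.13,"z":0.009,"spin":-90},{"fingers":-0.2,"x":0.08,"y":-0.13,"z":0.009,"spin":-90},{"fingers":-0.2,"x":0.08,"y":-0.13,"z":0.009,"spin":-90},{"fingers":-0.2,"x":0.08,"y":-0.13,"z":0.009,"spin":-90},{"fingers":-0.2,"x":0.08,"y":-0.13,"z":0.009,"spin":-90},{"fingers":-0.2,"x":0.08,"y":-0.13,"z":0.009,"spin":-90},{"fingers":-0.2,"x":0.08,"y":-0.13,"z":0.009,"spin":-90},{"fingers":-0.2,"x":0.08,"y":-0.13,"z":0.009,"spin":-90}]'
python3 -m handwheel '[{"fingers":-0.2,"x":0,"y":0,"z":0,"spin":-21.3},{"fingers":-0.2,"x":0,"y":0,"z":0,"spin":-21.3},{"fingers":-0.2,"x":0,"y":0,"z":0,"spin":-21.3},{"fingers":-0.2,"x":0,"y":0,"z":0,"spin":-21.3},{"fingers":-0.2,"x":0,"y":0,"z":0,"spin":-21.3},{"fingers":-0.2,"x":0,"y":0,"z":0,"spin":-21.3},{"fingers":-0.2,"x":0,"y":0,"z":0,"spin":-21.3},{"fingers":-0.2,"x":0,"y":0,"z":0,"spin":-21.3},{"fingers":-0.2,"x":0,"y":0,"z":0,"spin":-21.3},{"fingers":-0.2,"x":0,"y":0,"z":0,"spin":-21.3}]'
cat >> h.py <<'E'
def latchlook(f):
    snap('wrist',f);p,W=world(f)
    Q=W.reshape(-1,3);g=p.reshape(-1,3).max(1);k=~np.isnan(Q[:,2]);Q=Q[k];g=g[k]
    L=np.c_[(Q[:,:2]-C0)@X0,(Q[:,:2]-C0)@Y0,Q[:,2]]
    k=(abs(L[:,0])<.07)&(abs(L[:,1]+.058)<.07)&(L[:,2]>.105)&(L[:,2]<.14)&(g<90);b=L[k]
    print('bar',len(b),np.median(b[:,2]),cv2.minAreaRect(b[b[:,2]>np.median(b[:,2])-.004][:,:2].astype('float32')))
    k=(abs(L[:,0])<.115)&(L[:,1]<.08)&(L[:,1]>-.098)&(L[:,2]>.07)&(L[:,2]<.1)&(g>90);b=L[k]
    if len(b)>50:
        s=np.linalg.lstsq(np.c_[.108-b[:,1],np.ones(len(b))],b[:,2],rcond=None)[0];print('door',len(b),'slope,z@hinge',s,'assuming hinge .084:',np.median((b[:,2]-.084)/(.108-b[:,1])))
E
python3 -c "
from h import *
print(safe());rows(.5209,.0525,.117,72.9);latchlook('w5')"
```

```text
time_s: 13.35
ee_pos: [0.5207, 0.0527, 0.236]
eef_rot: [-1.57, 0.0, 0.908]
force: [-0.7, 0.4, 0.3]
grip_width: 0.0376
time_s: 14.35
ee_pos: [0.5208, 0.0527, 0.2364]
eef_rot: [-1.571, 0.0, 1.274]
force: [0.3, 0.9, 0.3]
grip_width: 0.0373
[-1.53776669e-04 -5.79346970e-02  2.36429746e-01]
tcp [0.5208 0.0527 0.2364] yaw 73.0 shift x y z [-1.000e-04  1.194e-01 -1.000e-04] spin 0.1 t 14.35
bar 879 0.12499471305145199 ((-0.002300616353750229, -0.05902860313653946), (0.012515872716903687, 0.07780288904905319), 76.93846130371094)
door 24782 slope,z@hinge [0.02628091 0.08295551] assuming hinge .084: 0.016917256214749557
```

View pics/w5.png

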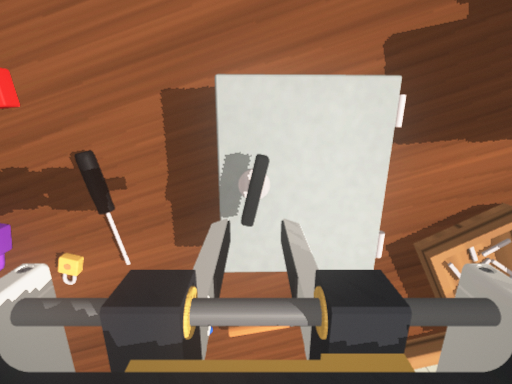

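The door rests on the gasket at about 0.02–0.03 rad. The T-bar at (256,190) already sits about 13° clockwise, so I'll turn the jaws by 13° to match, go down and grip.

```bash
python3 -m handwheel '[{"fingers":-0.2,"x":-0.001,"y":0.03,"z":0.002,"spin":8},{"fingers":-0.2,"x":-0.001,"y":0.06,"z":0.002,"spin":13},{"fingers":-0.2,"x":-0.001,"y":0.09,"z":0.002,"spin":13},{"fingers":-0.2,"x":-0.001,"y":0.11,"z":0.002,"spin":13},{"fingers":-0.2,"x":-0.001,"y":0.118,"z":0.002,"spin":13},{"fingers":-0.2,"x":-0.001,"y":0.118,"z":0.002,"spin":13},{"fingers":-1,"x":-0.001,"y":0.118,"z":0.002,"spin":13},{"fingers":-1,"x":-0.001,"y":0.118,"z":0.002,"spin":13},{"fingers":-1,"x":-0.001,"y":0.118,"z":0.002,"spin":13},{"fingers":-1,"x":-0.001,"y":0.118,"z":0.002,"spin":13}]' 60
python3 -m handwheel '[{"fingers":-1,"x":0,"y":0,"z":0,"spin":0},{"fingers":-1,"x":0,"y":0,"z":0,"spin":0},{"fingers":-1,"x":0,"y":0,"z":0,"spin":5},{"fingers":-1,"x":0,"y":0,"z":0,"spin":10},{"fingers":-1,"x":0,"y":0,"z":0,"spin":15},{"fingers":-1,"x":0,"y":0,"z":0,"spin":20},{"fingers":-1,"x":0,"y":0.001,"z":0,"spin":25},{"fingers":-1,"x":0,"y":0.001,"z":0,"spin":30},{"fingers":-1,"x":0,"y":0.002,"z":0,"spin":35},{"fingers":-1,"x":0,"y":0.003,"z":0,"spin":40}]'
python3 -c "
from h import *
print(safe(),get_obs()['moment'].round(2),np.degrees(get_obs()['eef_rot'][2])+17.1)"
```

```text
time_s: 15.4
ee_pos: [0.5189, 0.0522, 0.1191]
eef_rot: [-1.572, -0.0, 1.047]
force: [0.3, -0.2, 1.9]
grip_width: 0.0131
time_s: 16.4
ee_pos: [0.5193, 0.0522, 0.1163]
eef_rot: [-1.572, -0.002, 0.345]
force: [-1.7, -2.3, 11.4]
grip_width: 0.0136
[-0.00146471 -0.05883963  0.11633317] [-0.57  0.11  0.06] 36.88731708112322
```

```bash
python3 -m handwheel '[{"fingers":-1,"x":0,"y":0.001,"z":0,"spin":5},{"fingers":-1,"x":0,"y":0.001,"z":0,"spin":10},{"fingers":-1,"x":0,"y":0.001,"z":0,"spin":15},{"fingers":-1,"x":0,"y":0.001,"z":0,"spin":20},{"fingers":-1,"x":0,"y":0.001,"z":0,"spin":25},{"fingers":-1,"x":0,"y":0.001,"z":0,"spin":30},{"fingers":-1,"x":0,"y":0.001,"z":0,"spin":35},{"fingers":-1,"x":0,"y":0.001,"z":0,"spin":38},{"fingers":-1,"x":0,"y":0.001,"z":0,"spin":40},{"fingers":-1,"x":0,"y":0.001,"z":0,"spin":40}]'
python3 -c "
from h import *
o=get_obs();print(safe(),o['moment'].round(2),np.degrees(o['eef_rot'][2])+17.1,o['tau'].round(1))"
python3 -m handwheel '[{"fingers":-0.3,"x":0,"y":0,"z":0,"spin":0},{"fingers":-0.3,"x":0,"y":0,"z":0,"spin":0},{"fingers":-0.3,"x":0,"y":0,"z":0,"spin":0},{"fingers":-0.3,"x":0,"y":-0.03,"z":0,"spin":0},{"fingers":-0.3,"x":0,"y":-0.07,"z":0,"spin":0},{"fingers":-0.3,"x":0,"y":-0.12,"z":0,"spin":0},{"fingers":-0.3,"x":0,"y":-0.15,"z":0,"spin":0},{"fingers":-0.3,"x":0,"y":-0.15,"z":0,"spin":0},{"fingers":-0.3,"x":0,"y":-0.15,"z":0,"spin":0},{"fingers":-0.3,"x":0,"y":-0.15,"z":0,"spin":0}]'
python3 -c "
from h import *
latchlook('w6')"
```

```text
time_s: 17.4
ee_pos: [0.5198, 0.052, 0.1155]
eef_rot: [-1.57, -0.004, -0.349]
force: [1.7, -3.7, 8.4]
grip_width: 0.0136
[-0.00092984 -0.05891922  0.1155496 ] [-1.   -0.58  0.83] -2.920103068137635 [  1.3 -47.7 -26.8   1.5   0.8   1.5]
time_s: 18.4
ee_pos: [0.5182, 0.0523, 0.2629]
eef_rot: [-1.572, 0.002, -0.349]
force: [0.1, -0.7, -0.3]
grip_width: 0.0325
bar 711 0.12183304227697267 ((-0.0007764212787151337, -0.059331368654966354), (0.07850220799446106, 0.013797341845929623), 89.7883529663086)
door 25555 slope,z@hinge [0.00693328 0.08300848] assuming hinge .084: -0.0023893613117449866
```

View pics/w6.png

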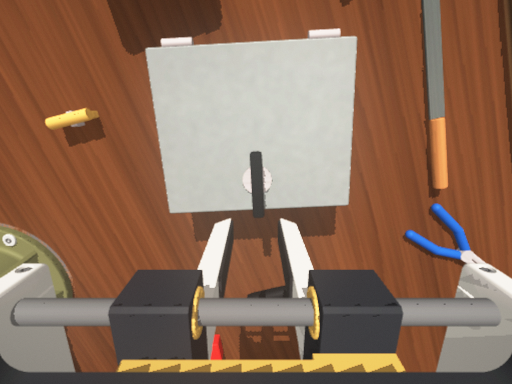

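The bar is square to the hinge at (257,184). Its top is at 121.8 mm, against 122 mm expected when tight. One last check of the untouched items, then I'll hand in.

```bash
python3 -c "
from h import *
snap('top','t7');a,_=world('top0');b,_=world('t7')
d=abs(a.astype(int)-b).max(2)[115:205,295:365];d[70:,30:]=0;print('changed px near small lock/screwdriver (excluding big lock):',(d[:,:22]>60).sum(),(d[:45,38:]>60).sum())
print(workorder.hand_in())"
```

```text
changed px near small lock/screwdriver (excluding big lock): 0 2
the job is handed in; nothing more can be done
None
```

The larger brass padlock is in the safe, the door is shut on its gasket and the T-handle is turned to its stop. I handed the job in at about 18.5 s of the 69 s allowed. `hand_in` gives no verdict, so these are my own last checks:

- **Padlock:** a wrist picture taken before closing showed it lying flat in the safe, clear of the keeper and pawl. It can't be seen now that the door is shut.
- **Door on the gasket:** before latching, the slope fit gave 0.026 rad and the other estimate 0.017 rad, both under the 0.055 limit. The handle was still undone, at about 13° (0.23 rad), although it should read 0 when undone.
- **Latch:** the bar measures 89.8° (about 1.57 rad).
- **Door tight:** the estimates disagree slightly. The bar's top is at 121.8 mm (122 mm expected when tight), which puts the door at about 0 rad. The slope fit gives 0.007 rad and the other estimate −0.002 rad. All are under 0.010, but the measurement is only good to about 0.006 rad.
- **Other items:** comparing top views from before and after, almost no pixels changed (0 and 2) around the screwdriver and the smaller padlock.
- **Robot:** the gripper is open and about 15 cm above the handle, touching nothing.

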